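# Crank out the cam fixture and clip the snap hook on its ring

### The job

First turn the crank of the cam fixture until the drawbar is fully out and its roller rests on the flat dwell of the cam. Then take the snap hook from its parking block, press its sprung gate down onto the top bar of the drawbar's upright ring until the bar is inside the hook and the gate has snapped shut, and leave the hook hanging there, with the drawbar still fully out.

Things in the scene. Friction and masses are not known exactly. Their poses are not given: they have to be found in the camera images.
- cam_fixture: Grey base plate of the hand-cranked cam fixture, fixed to the worktop, 150 mm along its x, from y = -135 to +155 mm, 14 mm thick; origin on the worktop. It carries the cam and crank on its +y part and the drawbar, which slides along its -y direction, on its -y part. z up.
- cam_axis (a point): Point on the upright axis of the cam and crank, 60 mm above the worktop; axes as the fixture's.
- crank_knob (a point): Top centre of the crank's knob: an upright black cylinder, 20 mm in diameter, from 58 to 104 mm above the worktop, 50 mm from the cam axis, on a flat steel arm. It spins freely on its pin, so the gripper need not turn with the crank.
- crank (a joint): Angle of the crank, rad, positive anticlockwise seen from above, 0 to 3.6 (stops). At 0 the knob points from the cam axis along the fixture's +x. Past 0.7 the cam pushes the drawbar out by way of a captive steel roller; the dwell, where it is fully out, lies from 2.2 to 3.1, its middle at 2.65. Turning takes 3 to 8 N at the knob; the crank stays where it is left.
- drawbar (a joint): How far the cam has pushed the sprung drawbar out along the fixture's -y, m: 0 drawn in, about 0.019 fully out in the dwell.
- ring_bar (a point): Centre line, mid-length, of the level top bar of the drawbar's ring: an upright staple of 8 mm round steel rod whose bar runs along the fixture's y, 175 mm above the worktop, with 60 mm free width between its uprights and 123 mm of free height under the bar. Axes as the fixture's. It moves with the drawbar.
- park_block: Grey plastic block fixed to the worktop, 110 mm (x) by 50 mm (y) by 40 mm high, with an open-ended slot along its x, 14 mm wide, slot floor 12 mm above the worktop; origin under its centre.
- snap_hook: Steel snap hook, 120 mm long, 98 mm high, 12 mm thick (y), 0.24 kg, standing upright in the block's slot with its gate underneath. Its plane is its x-z plane; origin level with its underside, mid-thickness, under the gate's pivot; nose to +x, tether eye to -x. 12 mm rod round an opening from x = -14 to 58 mm, z = 12 to 56 mm; nose lip at the bottom from x = 42 to 70 mm.
- gate (a joint): Sprung gate of the hook, rad: 0 shut, up to 1.35 swung up into the hook. An 8 mm dark rod on the underside (z = 6 mm) from its pivot at x = 0 to x = 40 mm. A bar pressed up at x = 22 to 36 mm swings it in (2 to 6 N) and slips past its end by about z = 46 mm of the hook; nearer the pivot, move the bar towards the nose when inside. Then it springs shut; it cannot swing outwards.
- hook_grip (a point): Centre of the hook's flat grip plate, at x = 26, z = 81 mm in the hook's frame, axes as the hook's. The plate is 60 mm long (x), 12 mm thick (y), z = 64 to 98 mm. Hold it there with the fingertips no lower than z = 62 mm of the hook, so that they stay clear above the ring's bar.
There are look-alikes about, which are no part of the job. There is more than one size of the snap_hook; the one meant has the size given above.

How it is judged:
On the way, in this order (a step that is already met when the one before it is completed fails the run):
1. The crank is in the dwell and the drawbar fully out, the hook not yet on the ring (value of joint crank between 2.15 and 3.15 rad and value of joint drawbar above 0.0175 m), for 0.2 s.
2. The ring's bar is inside the hook and the gate has snapped shut (x of ring_bar in the frame of snap_hook between -0.016 and 0.064 m and y of ring_bar in the frame of snap_hook between -0.032 and 0.032 m and z of ring_bar in the frame of snap_hook between 0.009 and 0.06 m and value of joint gate below 0.08 rad), for 0.2 s.
At the end, for the whole second after the job is handed in: The crank stands in the dwell (2.15 to 3.15 rad) with the drawbar at least 17.5 mm out; the ring's bar is inside the hook's opening with the gate shut (below 0.08 rad); the hook is released and hangs on the bar (a slight swing does not matter) (all of step 1 and all of step 2); the robot touches nothing.
It also fails if it takes over 59 s, if anything falls off the work surface, if the arm or the gripper's body presses on something with over 40 N, if the wrist force passes 120 N, or if a joint passes its speed limit or range.

### The arm

A 6-joint arm with a two-finger parallel gripper is mounted at the origin on a cart in front of the work surface, level with it; the furniture and walls round the work are solid. World frame = base frame: x ahead of the robot, y to its left, z up, the work surface at z = 0. Lengths are in m, angles in rad, forces in N, time in s.
With the tool pointing down it reaches from about 0.3 to 0.95 m from the base axis. Payload 3.1 kg.
Tool frame: the origin (TCP) lies between the finger pads; the fingertips stand 25 mm ahead of it and the grasp point (between the pads) lies 6 mm ahead of it; z points along the fingers, y is the line along which they close (so a half turn about z gives the same grasp; the last joint's range is limited). The gripper opens to 85 mm and grips with 20 to 120 N. Pads are 22 mm wide; open, the fingers measure 114 mm over their backs; the gripper's body (76 mm by 85 mm) begins 54 mm behind the grasp point. The pads swing forward as they close: fully open they stand 13 mm farther back than shut.
Start: joints at [-1.337, 0.308, 1.634, -0, 1.2, -0.07], TCP at [0.187, -0.596, 0.256] pointing down, gripper open.
Joint ranges: [-3.06, 3.06], [-0.79, 1.96], [0.05, 2.63], [-1.19, 4.34], [0.05, 2.64], [-2.94, 2.94]. Speed limits (rad/s): [2.79, 2.79, 3.14, 3.14, 3.14, 3.14].

### API

Orientations are given as a unit quaternion [w, x, y, z].
In Python, from bench import get_obs, vision, workorder gives the robot as it stands.
- The arm moves only by the shell command python3 -m handwheel 'ROWS'. ROWS is JSON, a list of rows, each a list of 3 entries, a list of its own where there are three numbers: the shift along the tool's x, y, z in units of 0.05 m (1.0 is 0.05 m), then the turn, a rotation vector about the tool's x, y, z in units of 30 degrees (1.0 is 30 degrees), then the opening, from -1 (shut) to 1 (fully open). A call has exactly 5 rows; each row shifts and turns the commanded pose from where the row before left it, along the tool's axes as they then stand; what a row does not reach is not made up. A row lasts 1/12 s, in which the tool goes at most 41.7 mm and 7.16 degrees, less where a joint would pass 70% of its speed; a pose out of reach is approached as far as the arm can. A call with a number of a shift or a turn outside -1 to 1 is refused whole. A call with a gripper value outside its range is refused whole. The fingers move at their own pace and stop on an object; the grip force is fixed at half the most. Time passes only in rows, so rows that do not move let the fingers close, or fill a call up. It gives the time, the measured TCP pose, the force, the opening and the grip force at its end, in the units of the state.
- get_obs(): the state, without advancing time (a new reading comes with each control period).
- vision.camera(name): name is "side" or "top" or "wrist"; returns (picture, depth): 480x640x3 uint8, red, green, blue; 480x640 float32, m along the optical axis (not along the pixel's ray), 0 where there is no reading.
- vision.camera_model(name): a dict with "intrinsics" (3x3 intrinsics, pixels), "rvec" (rotation vector, rad) and "tvec" (3), from world to camera coordinates, as OpenCV has them. Camera axes: x right, y down, z forward; pixel columns grow to the right and rows downward; lengths in m; the calibration is good to about 2 mm. A picture is of the moment at which its call begins: read the wrist's pose just before it. camera_model takes no time and is no camera call; for the wrist camera it gives the pose at the moment of the call.
- workorder.hand_in(): hands the job in; it is judged then, once.
The state is a dict: "t": time; "qpos": joint angles; "dq": joint speeds; "joint_torque": joint torques, N m; "tcp_pos": TCP position; "ee_rot": TCP orientation; "force": force on the tool from outside, world axes, zero at the start; "moment": the same for the moment, N m; "gripper_width": finger opening in m; "grasp_force": force on a finger pad.
Only numpy, scipy, OpenCV 4.12 (cv2) and the standard library are available. Lean on these libraries where they do the work, as an engineer would, in place of code of your own. Each camera call takes 0.05 s, during which the arm holds its last target. There are 200 camera calls.

## Working session

There is one attempt and no reset: what is moved stays moved. The work goes in short steps, Python scripts to look and compute and a shell command to move; the robot and the scene stay as the last step left them, time stands still between calls to the robot, and variables do not carry over. Pictures are saved under pics/ and viewed, at most 10 in all, crops included, and the job is handed in when it is done.

```bash
ls; mkdir -p pics; python3 - <<'E'
from bench import get_obs,vision
import cv2,numpy as np
for n in("side","top"):
    p,d=vision.camera(n); np.savez(f"pics/{n}0.npz",p=p,d=d); cv2.imwrite(f"pics/{n}0.png",p[:,:,::-1]); m=vision.camera_model(n); print(n,m)
print(get_obs())
E
```

```text
pics
side {'intrinsics': array([[537.40959355,   0.        , 328.13171418],
       [  0.        , 537.40959355, 240.47537319],
       [  0.        ,   0.        ,   1.        ]]), 'rvec': array([ 2.06266707,  0.01396747, -0.01651281]), 'tvec': array([-0.48930809,  0.10841445,  1.54550804])}
top {'intrinsics': array([[571.06568129,   0.        , 317.17326103],
       [  0.        , 571.06568129, 241.1281198 ],
       [  0.        ,   0.        ,   1.        ]]), 'rvec': array([ 2.11665526, -2.12683125,  0.18392111]), 'tvec': array([-0.03745754,  0.50649366,  1.46098202])}
{'t': 0.1, 'qpos': array([-1.33668423e+00,  3.08952757e-01,  1.63508593e+00,  4.55110947e-06,
        1.19972497e+00, -6.96796982e-02]), 'dq': array([ 0.00082181, -0.00068136, -0.00420261,  0.00026662,  0.00040378,
        0.00010517]), 'joint_torque': array([-6.29868919e-04, -4.16407084e+01, -2.77644646e+01, -9.20652678e-05,
        4.03812854e-03, -5.02197153e-06]), 'tcp_pos': array([ 0.18678363, -0.5956868 ,  0.25512748]), 'ee_rot': array([-1.08200801e-03,  9.88485525e-01,  1.51311564e-01, -8.70326007e-05]), 'force': array([-0.53967815, -0.78751214, -0.17824453]), 'moment': array([ 0.01138462, -0.0088764 ,  0.00541234]), 'grasp_force': 0.0, 'gripper_width': 0.08531531909484183}
```

View pics/side0.png

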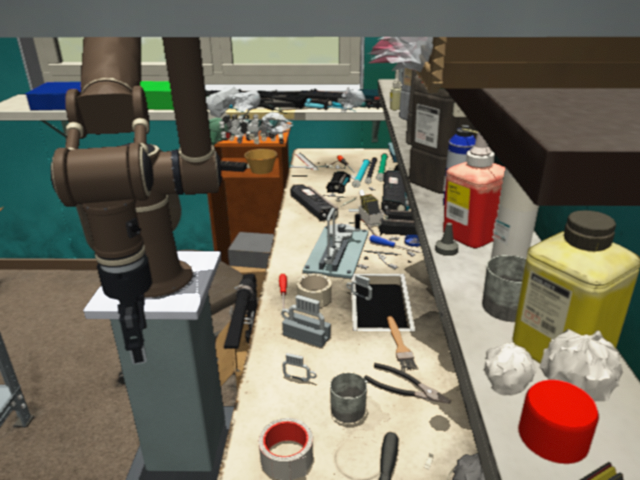

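View pics/top0.png

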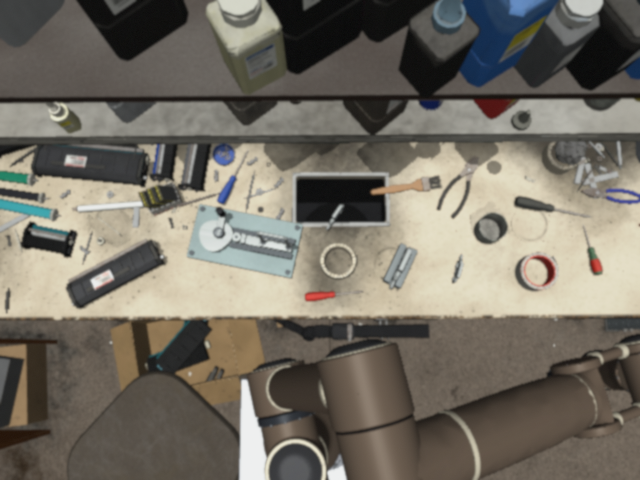

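```bash
cat > h.py <<'E'
import numpy as np,cv2
from bench import vision
def load(n): z=np.load(f"pics/{n}.npz"); return z["p"],z["d"]
def w(n,u,v,d,m=None):
    m=m or vision.camera_model(n); K=m["intrinsics"]; R=cv2.Rodrigues(m["rvec"])[0]
    return R.T@(np.linalg.inv(K)@[u,v,1]*d-m["tvec"])
def wz(n,u,v,z,m=None):
    m=m or vision.camera_model(n); K=m["intrinsics"]; R=cv2.Rodrigues(m["rvec"])[0]
    c=-R.T@m["tvec"]; r=R.T@np.linalg.inv(K)@[u,v,1]; return c+r*(z-c[2])/r[2]
def proj(n,P,m=None):
    m=m or vision.camera_model(n); return cv2.projectPoints(np.array(P,float).reshape(-1,1,3),m["rvec"],m["tvec"],m["intrinsics"],None)[0].reshape(-1,2)
E
python3 - <<'E'
from h import *
p,d=load("top0"); a=cv2.resize(p[190:300,180:430],None,fx=3.2,fy=3.2,interpolation=2)
q,e=load("side0"); b=cv2.resize(q[200:390,265:425],None,fx=3.15,fy=3.15,interpolation=2)
cv2.imwrite("pics/tc.png",a[:,:,::-1]);cv2.imwrite("pics/sc.png",b[:,:,::-1])
E
```

```text
(no output)
```

View pics/tc.png

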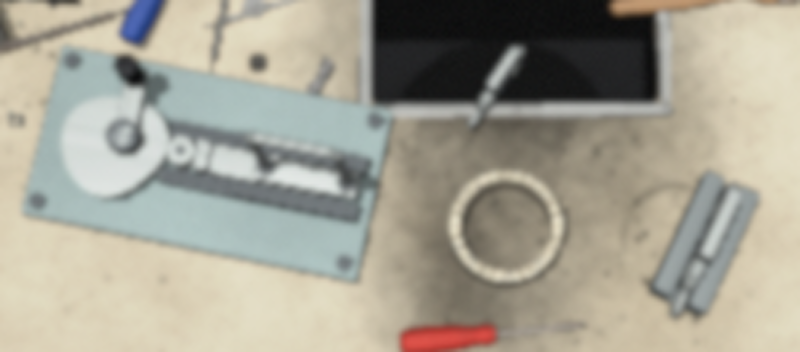

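View pics/sc.png

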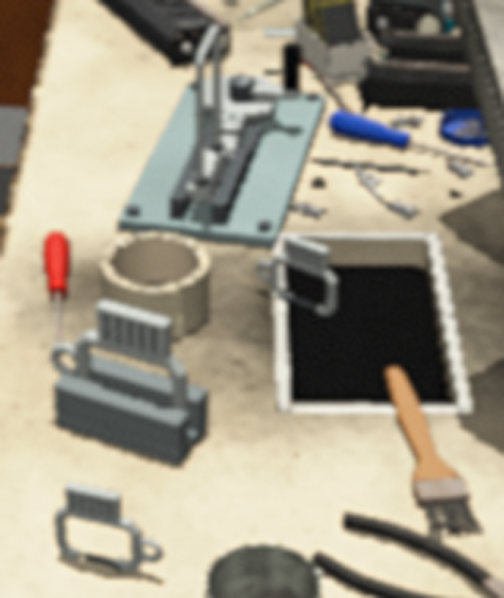

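The top crop shows the fixture plate (corners at (65,47), (392,112), (358,280), (25,213)), the cam hub at (124,138), the knob at (130,70), the block at around (705,245), and the hook's eye at (682,300) and its nose towards (735,190). The side view shows the eye on the robot's side. Other hooks are in the tray and nearer the camera.

```bash
python3 - <<'E'
from h import *
np.set_printoptions(precision=4,suppress=True)
T=lambda u,v:(u/3.2+180-.5+.16,v/3.2+190-.5+.16)
S=lambda u,v:(u/3.15+265-.34,v/3.15+200-.34)
C=np.array([wz("top",*T(*c),.014) for c in[(65,47),(392,112),(358,280),(25,213)]])
print(C, [np.linalg.norm(C[i]-C[(i+1)%4]) for i in range(4)])
yv=(C[0]+C[3]-C[1]-C[2]);xv=C[0]+C[1]-C[2]-C[3]
print("yaw",np.arctan2(-yv[0],yv[1]),np.arctan2(xv[1],xv[0]))
a=(np.arctan2(-yv[0],yv[1])+np.arctan2(xv[1],xv[0]))/2
ex=np.array([np.cos(a),np.sin(a)]);ey=np.array([-ex[1],ex[0]])
o=C.mean(0)[:2]-.01*ey; print("origin",o,"a",a)
for nm,u,v,z in[("knob",130,66,.104),("hub",124,136,.065)]:
    k=wz("top",*T(u,v),z); print(nm,k,[(k[:2]-o)@ex,(k[:2]-o)@ey])
# depth-based ring: points with z 0.165-0.185 near fixture, and hook grip, knob
for n in("top","side"):
    p,d=load(n+"0"); m=vision.camera_model(n);R=cv2.Rodrigues(m["rvec"])[0]
    v,u=np.mgrid[:480,:640]; X=np.stack([u,v,np.ones_like(u)],-1)@np.linalg.inv(m["intrinsics"]).T*d[...,None]
    P=((X-m["tvec"])@R)[d>0]; L=np.c_[(P[:,:2]-o)@ex,(P[:,:2]-o)@ey,P[:,2]]
    np.save(f"pics/{n}P.npy",P)
    def rep(nm,s):
        if s.sum(): print(n,nm,s.sum(),"world med",np.median(P[s],0),"loc med",np.median(L[s],0),"min",L[s].min(0),"max",L[s].max(0))
    near=(abs(L[:,0])<.1)&(abs(L[:,1])<.2)
    rep("ring",near&(L[:,2]>.165)&(L[:,2]<.2)); rep("knob",near&(L[:,2]>.09)&(L[:,2]<.115)&(L[:,1]>.0))
    b=wz("top",*T(705,245),.04)
    nb=np.hypot(P[:,0]-b[0],P[:,1]-b[1])<.1
    for nm,s in[("grip",nb&(P[:,2]>.08)&(P[:,2]<.13)),("blk",nb&(P[:,2]>.034)&(P[:,2]<.048))]:
        Q=P[s]
        if len(Q)<5: print(nm,len(Q));continue
        c,wd,vt=np.linalg.svd(Q[:,:2]-Q[:,:2].mean(0)); 
        print(n,nm,len(Q),Q.mean(0),"min",Q.min(0),"max",Q.max(0),"ang",np.arctan2(vt[0,1],vt[0,0]))
    
E
```

```text
[[0.6163 0.2805 0.014 ]
 [0.5579 0.0009 0.014 ]
 [0.4149 0.0291 0.014 ]
 [0.4729 0.3094 0.014 ]] [np.float64(0.285572438446399), np.float64(0.1456917642800381), np.float64(0.28614981580233917), np.float64(0.14625057493841892)]
yaw -0.20514269856358872 -0.19689729665494643
origin [0.5135 0.1452] a -0.2010199976092676
knob [0.5775 0.2079 0.104 ] [np.float64(0.050203556439147125), np.float64(0.0742215047279443)]
hub [0.5282 0.2184 0.065 ] [np.float64(-0.000251253049149919), np.float64(0.0746406844206137)]
top ring 102 world med [0.4969 0.0678 0.1779] loc med [-0.0013 -0.0794  0.1779] min [-0.0049 -0.1153  0.1657] max [ 0.0035 -0.0409  0.1867]
top knob 53 world med [0.576  0.2094 0.1034] loc med [0.0489 0.0764 0.1034] min [0.0407 0.0673 0.0902] max [0.0587 0.0865 0.1103]
top grip 143 [ 0.4423 -0.2585  0.1057] min [ 0.4033 -0.2768  0.0801] max [ 0.4734 -0.2376  0.1174] ang 2.704552173196533
top blk 511 [ 0.4406 -0.2575  0.0404] min [ 0.3844 -0.3025  0.034 ] max [ 0.4992 -0.2136  0.0476] ang 2.6838803341554858
side ring 46 world med [0.4948 0.0518 0.1783] loc med [ 0.0003 -0.0952  0.1783] min [-0.0057 -0.1195  0.1659] max [ 0.0045 -0.0444  0.1815]
side knob 37 world med [0.5788 0.2045 0.1007] loc med [0.0517 0.0709 0.1007] min [0.0424 0.0583 0.0905] max [0.0592 0.0902 0.1082]
side grip 315 [ 0.4457 -0.2662  0.0984] min [ 0.4125 -0.2824  0.0801] max [ 0.4735 -0.2453  0.1135] ang -0.43444453287972756
side blk 558 [ 0.4388 -0.2638  0.0399] min [ 0.3785 -0.3059  0.034 ] max [ 0.4987 -0.2154  0.048 ] ang -0.4571440985090883
```

```bash
H="python3 -m handwheel"
$H '[[[0,0,0],[0,0,0.193],1],[[0,0,0],[0,0,0.193],1],[[0,0,0],[0,0,0.193],1],[[0,0,0],[0,0,0.193],1],[[0,0,0],[0,0,0.193],1]]'
for i in 1 2 3 4; do $H '[[[0.2,-0.78,0],[0,0,0],1],[[0.2,-0.78,0],[0,0,0],1],[[0.2,-0.78,0],[0,0,0],1],[[0.2,-0.78,0],[0,0,0],1],[[0.2,-0.78,0],[0,0,0],1]]'; done
```

```text
t: 0.52
tcp_pos: [0.1868, -0.5959, 0.2555]
ee_rot: [-0.001, 0.995, -0.103, -0.0]
force: [-0.7, 0.2, -0.3]
gripper_width: 0.0858
grasp_force: 0.0
t: 0.93
tcp_pos: [0.2751, -0.4133, 0.2556]
ee_rot: [-0.001, 0.995, -0.101, -0.0]
force: [1.0, -0.2, -0.3]
gripper_width: 0.0853
grasp_force: 0.0
t: 1.35
tcp_pos: [0.363, -0.2323, 0.256]
ee_rot: [-0.0, 0.995, -0.101, -0.0]
force: [1.4, -0.4, 0.8]
gripper_width: 0.0854
grasp_force: 0.0
t: 1.77
tcp_pos: [0.4511, -0.0512, 0.2561]
ee_rot: [0.0, 0.995, -0.101, -0.0]
force: [1.0, -0.8, -0.0]
gripper_width: 0.0854
grasp_force: 0.0
t: 2.18
tcp_pos: [0.5391, 0.1299, 0.2558]
ee_rot: [0.0, 0.995, -0.1, -0.0]
force: [0.2, -0.3, -0.7]
gripper_width: 0.0853
grasp_force: 0.0
```

```bash
cat >> h.py <<'E'
from bench import get_obs
from scipy.spatial.transform import Rotation as Ro
np.set_printoptions(precision=4,suppress=True)
def to(target,yaw=None):
    "tool-frame shift (units) and z turn (units, about present axes) to a target TCP"
    s=get_obs(); q=s["ee_rot"]; R=Ro.from_quat([*q[1:],q[0]]).as_matrix()
    y=np.arctan2(R[1,0],R[0,0]); print("t",round(s["t"],2),"tcp",s["tcp_pos"],"yaw",round(y,4),"toolz",R[:,2],"F",s["force"],"w",round(s["gripper_width"],4),"gf",round(s["grasp_force"],1))
    print("shift",R.T@(np.array(target)-s["tcp_pos"])/.05, "turn", None if yaw is None else -np.degrees(yaw-y)/30)
E
python3 - <<'E'
from h import *
to([.5772,.2081,.094],-.201)
E
```

```text
t 2.18 tcp [0.5391 0.1299 0.2558] yaw -0.2009 toolz [-0.0008 -0.0003 -1.    ] F [ 0.1648 -0.2984 -0.712 ] w 0.0853 gf 0.0
shift [ 0.4374 -1.6867  3.2349] turn 0.00016178070259756432
```

```bash
H="python3 -m handwheel"
$H '[[[0.11,-0.42,0],[0,0,0],1],[[0.11,-0.42,0],[0,0,0],1],[[0.11,-0.42,0],[0,0,0],1],[[0.11,-0.42,0],[0,0,0],1],[[0,0,0],[0,0,0],1]]'
$H '[[[0,0,0.6],[0,0,0],0],[[0,0,0.6],[0,0,0],0],[[0,0,0.6],[0,0,0],0],[[0,0,0],[0,0,0],0],[[0,0,0],[0,0,0],0]]' | head -3
python3 - <<'E'
from h import *
p,d=vision.camera("wrist"); cv2.imwrite("pics/w1.png",p[:,:,::-1])
to([.5772,.2081,.094],-.201)
print(proj("wrist",[[.5772,.2081,.104]]))
E
```

```text
t: 2.6
tcp_pos: [0.5783, 0.209, 0.2557]
ee_rot: [-0.001, 0.995, -0.099, 0.0]
force: [-0.6, -0.3, -0.1]
gripper_width: 0.0853
grasp_force: 0.0
t: 3.02
tcp_pos: [0.5751, 0.2046, 0.164]
ee_rot: [0.001, 0.995, -0.101, -0.003]
t 3.07 tcp [0.5772 0.2053 0.1664] yaw -0.2018 toolz [-0.001  -0.0004 -1.    ] F [-0.1784  0.305   1.1578] w 0.0426 gf 0.0
shift [-0.0091 -0.0567  1.4472] turn -0.0015048934826593916
[[319.6643 278.3295]]
```

View pics/w1.png

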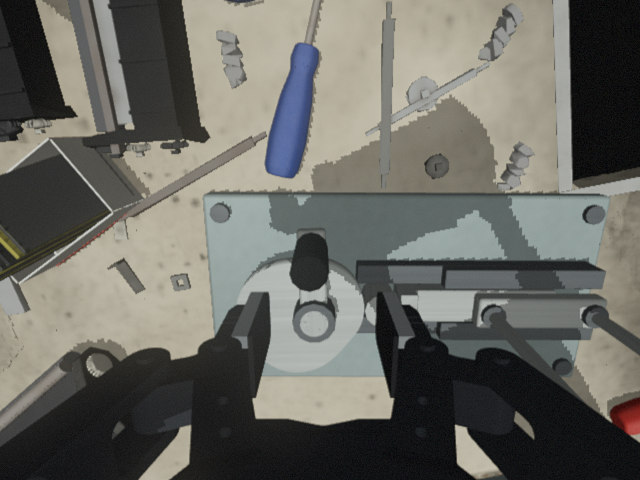

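The wrist view shows the knob top at about (310,275), the hub at (315,322), and the pads either side at columns 258 and 395. The ring's uprights are out to the right.

```bash
python3 - <<'E'
from h import *
k=wz("wrist",310,274,.104);hb=wz("wrist",314,322,.068); print(k,hb)
a=-.201;ex=np.array([np.cos(a),np.sin(a)]);ey=np.array([-ex[1],ex[0]]); v=(k-hb)[:2];print(v@ex,v@ey)
to([*k[:2],.094],-.201)
E
```

```text
[0.5805 0.2124 0.104 ] [0.5353 0.2206 0.068 ]
0.045858937137315044 0.0009833121125471854
t 3.07 tcp [0.5772 0.2053 0.1664] yaw -0.2018 toolz [-0.001  -0.0004 -1.    ] F [-0.1784  0.305   1.1578] w 0.0426 gf 0.0
shift [ 0.0374 -0.1537  1.4471] turn -0.0015048934826593916
```

```bash
H="python3 -m handwheel"
$H '[[[0.01,-0.11,0.3],[0,0,0],0],[[0,0,0.4],[0,0,0],0],[[0,0,0.4],[0,0,0],0],[[0,0,0.35],[0,0,0],0],[[0,0,0],[0,0,0],0]]'
$H '[[[0,0,0],[0,0,0],-1],[[0,0,0],[0,0,0],-1],[[0,0,0],[0,0,0],-1],[[0,0,0],[0,0,0],-1],[[0,0,0],[0,0,0],-1]]'
python3 - <<'E'
from h import *
to([.5772,.2081,.094],-.201)
E
```

```text
t: 3.48
tcp_pos: [0.5773, 0.2107, 0.0913]
ee_rot: [0.001, 0.995, -0.101, -0.002]
force: [-0.6, -0.4, -0.2]
gripper_width: 0.0423
grasp_force: 0.0
t: 3.9
tcp_pos: [0.5804, 0.2114, 0.0956]
ee_rot: [-0.001, 0.995, -0.101, 0.002]
force: [0.3, -0.3, 3.1]
gripper_width: 0.0186
grasp_force: 59.0
t 3.9 tcp [0.5804 0.2114 0.0956] yaw -0.2016 toolz [ 0.0035  0.001  -1.    ] F [ 0.2955 -0.3112  3.1408] w 0.0186 gf 59.0
shift [-0.0499  0.077   0.0321] turn -0.0010753052229998995
```

```bash
H="python3 -m handwheel"
$H '[[[-0.009,-0.132,0],[0,0,0],-1],[[-0.026,-0.130,0],[0,0,0],-1],[[-0.043,-0.125,0],[0,0,0],-1],[[-0.059,-0.118,0],[0,0,0],-1],[[-0.074,-0.110,0],[0,0,0],-1]]'
python3 - <<'E'
from h import *
to([.5772,.2081,.094],-.201)
E
$H '[[[-0.088,-0.099,0],[0,0,0],-1],[[-0.101,-0.086,0],[0,0,0],-1],[[-0.111,-0.072,0],[0,0,0],-1],[[-0.120,-0.057,0],[0,0,0],-1],[[-0.126,-0.041,0],[0,0,0],-1]]'
python3 - <<'E'
from h import *
to([.5772,.2081,.094],-.201)
E
```

```text
t: 4.32
tcp_pos: [0.5756, 0.2425, 0.0956]
ee_rot: [0.001, 0.995, -0.1, 0.001]
force: [-1.5, -6.6, 7.9]
gripper_width: 0.0178
grasp_force: 59.6
t 4.32 tcp [0.5756 0.2425 0.0956] yaw -0.2008 toolz [ 0.001  -0.0023 -1.    ] F [-1.5481 -6.635   7.9258] w 0.0178 gf 59.6
shift [0.1693 0.667  0.033 ] turn 0.00046691119457342224
t: 4.73
tcp_pos: [0.5537, 0.2642, 0.0956]
ee_rot: [0.002, 0.995, -0.1, 0.002]
force: [4.9, -11.5, 5.4]
gripper_width: 0.0182
grasp_force: 59.5
t 4.73 tcp [0.5537 0.2642 0.0956] yaw -0.1994 toolz [ 0.0046 -0.0041 -1.    ] F [  4.8734 -11.5488   5.3782] w 0.0182 gf 59.5
shift [0.6822 1.0063 0.0387] turn 0.002970947359257308
```

```bash
H="python3 -m handwheel"
$H '[[[-0.130,-0.004,0],[0,0,0],-1],[[-0.132,0.004,0],[0,0,0],-1],[[-0.132,0.011,0],[0,0,0],-1],[[-0.129,0.029,0],[0,0,0],-1],[[-0.124,0.046,0],[0,0,0],-1]]'
$H '[[[-0.117,0.061,0],[0,0,0],-1],[[-0.108,0.077,0],[0,0,0],-1],[[-0.097,0.090,0],[0,0,0],-1],[[-0.084,0.102,0],[0,0,0],-1],[[-0.070,0.113,0],[0,0,0],-1]]'
python3 - <<'E'
from h import *
to([.5772,.2081,.094],-.201)
s=get_obs()["tcp_pos"][:2]; a=-.201;ex=np.array([np.cos(a),np.sin(a)]);ey=np.array([-ex[1],ex[0]])
for c in([.5285,.2185],[.532,.221]):
    v=s-c; print(np.arctan2(v@ey,v@ex),np.hypot(*v))
E
```

```text
t: 5.15
tcp_pos: [0.5235, 0.2688, 0.0957]
ee_rot: [-0.001, 0.995, -0.1, 0.005]
force: [8.1, -2.9, -2.4]
gripper_width: 0.0184
grasp_force: 58.9
t: 5.57
tcp_pos: [0.4953, 0.2543, 0.0957]
ee_rot: [-0.004, 0.995, -0.101, 0.005]
force: [5.2, 5.1, -2.1]
gripper_width: 0.0181
grasp_force: 59.8
t 5.57 tcp [0.4953 0.2543 0.0957] yaw -0.2026 toolz [ 0.0105  0.0065 -0.9999] F [ 5.1853  5.0569 -2.0695] w 0.0181 gf 59.8
shift [1.789  0.5757 0.0448] turn -0.0030460102800311207
2.5191490491497235 0.048776860255750024
2.605436411948027 0.04950626650044537
```

```bash
H="python3 -m handwheel"
$H '[[[-0.04,0.08,0],[0,0,0],-1],[[0,0,0],[0,0,0],-1],[[0,0,0],[0,0,0],0],[[0,0,0],[0,0,0],0],[[0,0,0],[0,0,0],0]]'
$H '[[[0,0,-0.5],[0,0,0],0],[[0,0,-0.7],[0,0,0],0],[[0,0,-0.7],[0,0,0],0],[[0,0,-0.7],[0,0,0],0],[[0,0,-0.7],[0,0,0],0]]'
python3 - <<'E'
from h import *
to([.4423,-.2585,.25],-.445)
o=np.array([.5135,.1452]);a=-.201;ex=np.array([np.cos(a),np.sin(a)]);ey=np.array([-ex[1],ex[0]])
for n in("top","side"):
    p,d=vision.camera(n); np.savez(f"pics/{n}1.npz",p=p,d=d); m=vision.camera_model(n);R=cv2.Rodrigues(m["rvec"])[0]
    v,u=np.mgrid[:480,:640]; X=np.stack([u,v,np.ones_like(u)],-1)@np.linalg.inv(m["intrinsics"]).T*d[...,None]
    P=((X-m["tvec"])@R)[d>0]; L=np.c_[(P[:,:2]-o)@ex,(P[:,:2]-o)@ey,P[:,2]]
    s=(abs(L[:,0])<.03)&(abs(L[:,1]+.09)<.06)&(L[:,2]>.165)&(L[:,2]<.2)
    if s.sum(): print(n,s.sum(),np.median(L[s],0),L[s].min(0),L[s].max(0))
    s=(abs(L[:,0])<.08)&(abs(L[:,1]-.075)<.07)&(L[:,2]>.09)&(L[:,2]<.112)
    if s.sum(): print("knob",s.sum(),np.median(L[s],0),L[s].min(0),L[s].max(0))
E
```

```text
t: 5.98
tcp_pos: [0.4881, 0.248, 0.0937]
ee_rot: [0.0, 0.995, -0.1, -0.0]
force: [0.6, -0.8, -0.6]
gripper_width: 0.0428
grasp_force: 0.0
t: 6.4
tcp_pos: [0.4877, 0.2477, 0.2599]
ee_rot: [0.0, 0.995, -0.101, -0.001]
force: [0.3, -0.3, -0.3]
gripper_width: 0.0428
grasp_force: 0.0
t 6.4 tcp [0.4877 0.2477 0.2599] yaw -0.2015 toolz [-0.0015 -0.0006 -1.    ] F [ 0.3412 -0.3021 -0.3432] w 0.0428 gf 0.0
shift [ 1.1365 10.0998  0.2053] turn 0.4650358985799812
top 107 [-0.0014 -0.0967  0.1781] [-0.0056 -0.1334  0.1657] [ 0.0031 -0.0586  0.1862]
knob 47 [-0.0448  0.0957  0.1036] [-0.0544  0.0881  0.0908] [-0.0356  0.1068  0.1113]
side 47 [ 0.0004 -0.111   0.1776] [-0.0047 -0.1375  0.1654] [ 0.0038 -0.0633  0.1831]
knob 26 [-0.0446  0.0926  0.1021] [-0.053   0.0864  0.093 ] [-0.0359  0.1064  0.1057]
```

```bash
H="python3 -m handwheel"
for i in 1 2; do $H '[[[0.09,0.78,0],[0,0,0],0.3],[[0.09,0.78,0],[0,0,0],0.3],[[0.09,0.78,0],[0,0,0],0.3],[[0.09,0.78,0],[0,0,0],0.3],[[0.09,0.78,0],[0,0,0],0.3]]' | head -2; done
$H '[[[0.06,0.78,0],[0,0,0.09],0.3],[[0.06,0.75,0],[0,0,0.09],0.3],[[0,0.7,0],[0,0,0.09],0.3],[[0,0,0],[0,0,0.1],0.3],[[0,0,0],[0,0,0.095],0.3]]' | head -2
$H '[[[0,0,0],[0,0,0],0.3],[[0,0,0],[0,0,0],0.3],[[0,0,0],[0,0,0],0.3],[[0,0,0],[0,0,0],0.3],[[0,0,0],[0,0,0],0.3]]' | head -2
python3 - <<'E'
from h import *
p,d=vision.camera("wrist"); cv2.imwrite("pics/w2.png",p[:,:,::-1]); np.savez("pics/w2.npz",p=p,d=d,**vision.camera_model("wrist"))
to([.4423,-.2600,.0935],-.445)
print(proj("wrist",[[.4423,-.26,.11]]))
m=vision.camera_model("wrist");R=cv2.Rodrigues(m["rvec"])[0]
v,u=np.mgrid[:480,:640]; X=np.stack([u,v,np.ones_like(u)],-1)@np.linalg.inv(m["intrinsics"]).T*d[...,None]
P=((X-m["tvec"])@R)[d>0]; nb=np.hypot(P[:,0]-.4423,P[:,1]+.26)<.1
for nm,lo,hi in(("grip",.1,.12),("blk",.034,.046)):
    Q=P[nb&(P[:,2]>lo)&(P[:,2]<hi)][:,:2].astype(np.float32); c,sz,an=cv2.minAreaRect(Q); print(nm,len(Q),c,sz,an,np.radians(an),np.median(P[nb&(P[:,2]>lo)&(P[:,2]<hi)][:,2]))
E
```

```text
t: 6.92
tcp_pos: [0.4702, 0.0509, 0.2579]
t: 7.33
tcp_pos: [0.4533, -0.1447, 0.258]
t: 7.75
tcp_pos: [0.4318, -0.2544, 0.2577]
t: 8.17
tcp_pos: [0.4333, -0.2521, 0.2587]
t 8.22 tcp [ 0.4333 -0.2521  0.2588] yaw -0.4436 toolz [-0.  0. -1.] F [ 0.3741 -0.3306 -0.2282] w 0.0555 gf 0.0
shift [0.2302 0.0649 3.3051] turn 0.0025786141304408997
[[329.0534 217.3619]]
grip 1403 (0.44801580905914307, -0.2607344090938568) (0.012339307926595211, 0.05941440910100937) 64.27995300292969 1.1218968229283393 0.10979670147063202
blk 4774 (0.44369614124298096, -0.2589053213596344) (0.050002433359622955, 0.10921584069728851) 63.59343338012695 1.109914795130882 0.04002285469605871
```

View pics/w2.png

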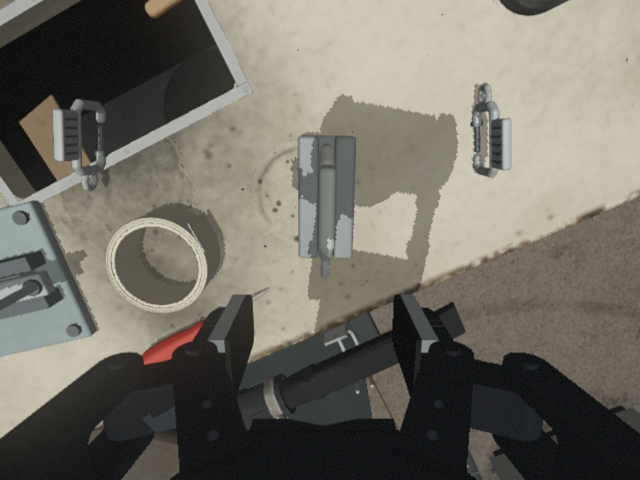

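The wrist view shows the hook standing in the block: plate top at (327,200), eye at (325,265). The plate measures 59 x 12 mm at z = 0.110, so this is the right hook. I descend on it next.

```bash
H="python3 -m handwheel"
python3 - <<'E'
from h import *
to([.448,-.2607,.102],-.452)
E
$H '[[[0.17,0.02,0.6],[0,0,0.008],0.3],[[0.17,0.02,0.6],[0,0,0.008],0.3],[[0,0,0.6],[0,0,0],0.3],[[0,0,0.3],[0,0,0],0.3],[[0,0,0],[0,0,0],0.3]]'
python3 - <<'E'
from h import *
to([.448,-.2607,.102],-.452)
E
```

```text
t 8.22 tcp [ 0.4333 -0.2521  0.2588] yaw -0.4436 toolz [-0.  0. -1.] F [ 0.3741 -0.3306 -0.2282] w 0.0555 gf 0.0
shift [0.3392 0.0286 3.1351] turn 0.01594762935016012
t: 8.63
tcp_pos: [0.4449, -0.2595, 0.1496]
ee_rot: [-0.002, 0.975, -0.224, -0.004]
force: [-1.1, 0.4, -0.2]
gripper_width: 0.0555
grasp_force: 0.0
t 8.63 tcp [ 0.4449 -0.2595  0.1496] yaw -0.4525 toolz [-0.0074  0.0052 -1.    ] F [-1.1195  0.3999 -0.218 ] w 0.0555 gf 0.0
shift [ 0.0756 -0.0036  0.9506] turn -0.0009480485630218875
```

```bash
H="python3 -m handwheel"
$H '[[[0,0,0.4],[0,0,0],0.3],[[0,0,0.4],[0,0,0],0.3],[[0,0,0.13],[0,0,0],0.3],[[0,0,0],[0,0,0],0.3],[[0,0,0],[0,0,0],0.3]]' | head -3
python3 - <<'E'
from h import *
to([.448,-.2607,.102],-.452)
E
$H '[[[0,0,0],[0,0,0],-1],[[0,0,0],[0,0,0],-1],[[0,0,0],[0,0,0],-1],[[0,0,0],[0,0,0],-1],[[0,0,0],[0,0,0],-1]]'
```

```text
t: 9.05
tcp_pos: [0.4482, -0.262, 0.1082]
ee_rot: [0.0, 0.974, -0.225, 0.0]
t 9.05 tcp [ 0.4482 -0.262   0.1082] yaw -0.453 toolz [ 0.0008 -0.0006 -1.    ] F [-0.5281 -0.2198  0.1148] w 0.0555 gf 0.0
shift [-0.0153 -0.0217  0.1238] turn -0.0018490063580649592
t: 9.47
tcp_pos: [0.4483, -0.2623, 0.1084]
ee_rot: [0.0, 0.974, -0.225, 0.001]
force: [-1.2, 1.4, 4.8]
gripper_width: 0.011
grasp_force: 60.7
```

```bash
H="python3 -m handwheel"
$H '[[[0,0,-0.2],[0,0,0],-1],[[0,0,-0.3],[0,0,0],-1],[[0,0,-0.4],[0,0,0],-1],[[0,0,-0.5],[0,0,0],-1],[[0,0,-0.6],[0,0,0],-1]]'
$H '[[[0,0,-0.6],[0,0,-0.096],-1],[[0,0,-0.6],[0,0,-0.096],-1],[[0,0,-0.5],[0,0,-0.096],-1],[[0,0,-0.3],[0,0,-0.096],-1],[[0,0,0],[0,0,-0.096],-1]]'
python3 - <<'E'
from h import *
to([.4906,.0504,.310],-.201)
E
```

```text
t: 9.88
tcp_pos: [0.4458, -0.2604, 0.2064]
ee_rot: [-0.001, 0.974, -0.225, -0.002]
force: [0.0, -0.7, -2.7]
gripper_width: 0.0109
grasp_force: 59.6
t: 10.3
tcp_pos: [0.4492, -0.2628, 0.3121]
ee_rot: [0.002, 0.995, -0.1, 0.003]
force: [0.1, -0.7, -1.5]
gripper_width: 0.011
grasp_force: 59.9
t 10.3 tcp [ 0.4492 -0.2628  0.3121] yaw -0.1996 toolz [ 0.0065 -0.0044 -1.    ] F [ 0.1125 -0.6628 -1.4569] w 0.011 gf 59.9
shift [-0.4308 -6.304   0.0196] turn 0.00276916414563893
```

```bash
H="python3 -m handwheel"
$H '[[[-0.04,-0.4,0],[0,0,0],-1],[[-0.04,-0.6,0],[0,0,0],-1],[[-0.04,-0.6,0],[0,0,0],-1],[[-0.04,-0.6,0],[0,0,0],-1],[[-0.04,-0.6,0],[0,0,0],-1]]'|head -2
$H '[[[-0.04,-0.6,0],[0,0,0],-1],[[-0.04,-0.6,0],[0,0,0],-1],[[-0.04,-0.6,0],[0,0,0],-1],[[-0.04,-0.6,0],[0,0,0],-1],[[-0.04,-0.6,0],[0,0,0],-1]]'|head -2
$H '[[[0,-0.4,0],[0,0,0],-1],[[0,-0.1,0],[0,0,0],-1],[[0,0,0],[0,0,0],-1],[[0,0,0],[0,0,0],-1],[[0,0,0],[0,0,0],-1]]'|head -2
python3 - <<'E'
from h import *
to([.4906,.0504,.310],-.201)
o=np.array([.5135,.1452]);a=-.201;ex=np.array([np.cos(a),np.sin(a)]);ey=np.array([-ex[1],ex[0]])
for n in("top","side"):
    p,d=vision.camera(n); np.savez(f"pics/{n}2.npz",p=p,d=d); m=vision.camera_model(n);R=cv2.Rodrigues(m["rvec"])[0]
    v,u=np.mgrid[:480,:640]; X=np.stack([u,v,np.ones_like(u)],-1)@np.linalg.inv(m["intrinsics"]).T*d[...,None]
    P=((X-m["tvec"])@R)[d>0]; L=np.c_[(P[:,:2]-o)@ex,(P[:,:2]-o)@ey,P[:,2]]
    s=(abs(L[:,0])<.1)&(abs(L[:,1]+.0975)<.02)&(L[:,2]>.2)&(L[:,2]<.276)
    if s.sum(): print(n,s.sum(),np.median(L[s],0),L[s].min(0),L[s].max(0))
    if n=="side": 
        u,v=proj("side",[.49,.05,.22])[0].astype(int); c=p[v-60:v+60,u-80:u+80]; cv2.imwrite("pics/s2.png",cv2.resize(c,None,fx=5,fy=5,interpolation=2)[:,:,::-1]); print("crop",u-80,v-60)
E
```

```text
t: 10.72
tcp_pos: [0.465, -0.1211, 0.3068]
t: 11.13
tcp_pos: [0.4852, 0.0279, 0.3069]
t: 11.55
tcp_pos: [0.4908, 0.0499, 0.307]
t 11.55 tcp [0.4908 0.0499 0.307 ] yaw -0.2028 toolz [-0.001  -0.0008 -1.    ] F [ 1.555  -0.4162 -2.7045] w 0.011 gf 59.7
shift [-0.0056 -0.0096 -0.0602] turn -0.00345230356678385
top 90 [-0.0413 -0.1004  0.231 ] [-0.0596 -0.1045  0.2127] [-0.0036 -0.0922  0.2757]
side 368 [-0.025  -0.1016  0.244 ] [-0.0787 -0.1111  0.2113] [ 0.0383 -0.0844  0.2759]
crop 248 141
```

View pics/s2.png

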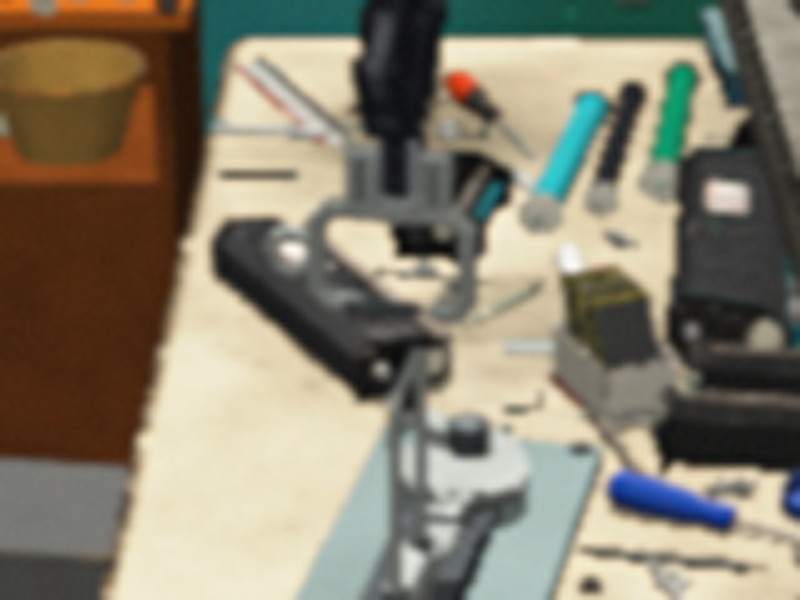

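The side crop shows the hook held level, with its gate and nose at (450,300) just above the ring's bar at (420,355). The bar lies near hook x = 29 mm.

```bash
H="python3 -m handwheel"
$H '[[[0,0,0.25],[0,0,0],-1],[[0,0,0.25],[0,0,0],-1],[[0,0,0.2],[0,0,0],-1],[[0,0,0.15],[0,0,0],-1],[[0,0,0.15],[0,0,0],-1]]'
$H '[[[0,0,0.15],[0,0,0],-1],[[0,0,0.15],[0,0,0],-1],[[0,0,0.15],[0,0,0],-1],[[0,0,0.1],[0,0,0],-1],[[0,0,0],[0,0,0],-1]]'
python3 - <<'E'
from h import *
to([.4906,.0504,.2204],-.201)
E
```

```text
t: 12.07
tcp_pos: [0.4919, 0.0501, 0.2574]
ee_rot: [0.0, 0.995, -0.101, 0.001]
force: [0.3, -0.7, 1.9]
gripper_width: 0.0114
grasp_force: 60.2
t: 12.48
tcp_pos: [0.4898, 0.0509, 0.2275]
ee_rot: [0.0, 0.995, -0.101, -0.002]
force: [-0.7, -0.5, -3.2]
gripper_width: 0.0109
grasp_force: 60.0
t 12.48 tcp [0.4898 0.0509 0.2275] yaw -0.2018 toolz [-0.0036 -0.0001 -1.    ] F [-0.6964 -0.5264 -3.2355] w 0.0109 gf 60.0
shift [0.0176 0.0063 0.1419] turn -0.0015283302176339597
```

```bash
H="python3 -m handwheel"
$H '[[[0,0,0.07],[0,0,0],-1],[[0,0,0.05],[0,0,0],-1],[[0,0,0],[0,0,0],-1],[[0,0,0],[0,0,0],-1],[[0,0,0],[0,0,0],-1]]'
python3 - <<'E'
from h import *
to([.4906,.0504,.2204],-.201)
p,d=vision.camera("side"); u,v=proj("side",[.49,.05,.17])[0].astype(int); c=p[v-40:v+40,u-50:u+50]; cv2.imwrite("pics/s3.png",cv2.resize(c,None,fx=7,fy=7,interpolation=2)[:,:,::-1])
E
```

```text
t: 12.9
tcp_pos: [0.4915, 0.0509, 0.224]
ee_rot: [-0.0, 0.995, -0.101, 0.0]
force: [-0.1, 0.3, -1.7]
gripper_width: 0.0108
grasp_force: 60.0
t 12.9 tcp [0.4915 0.0509 0.224 ] yaw -0.202 toolz [ 0.0006  0.     -1.    ] F [-0.1441  0.3084 -1.7266] w 0.0108 gf 60.0
shift [-0.015   0.013   0.0724] turn -0.001829495800492071
```

View pics/s3.png

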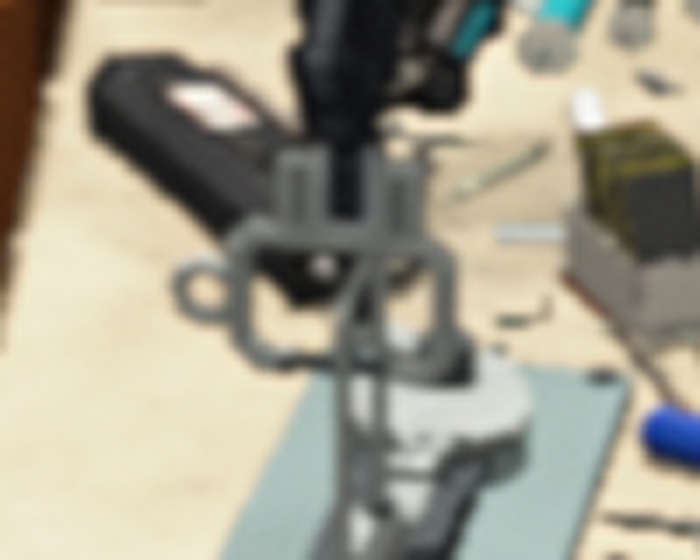

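The crop shows the ring's bar running into the hook's opening at (365,265), with the gate along the underside at about (300,358). I lower the hook onto the bar to be sure.

```bash
H="python3 -m handwheel"
$H '[[[0,0,0.05],[0,0,0],-1],[[0,0,0.04],[0,0,0],-1],[[0,0,0],[0,0,0],-1],[[0,0,0],[0,0,0],-1],[[0,0,0],[0,0,0],-1]]'
$H '[[[0,0,0],[0,0,0],-1],[[0,0,0],[0,0,0],-1],[[0,0,0],[0,0,0],-1],[[0,0,0],[0,0,0],-1],[[0,0,0],[0,0,0],-1]]'
python3 - <<'E'
from h import *
to([.4906,.0504,.2204],-.201)
def vw(n,P,h,f,out):
    p,d=vision.camera(n); u,v=proj(n,P)[0].astype(int); cv2.imwrite(out,cv2.resize(p[v-h:v+h,u-h:u+h],None,fx=f,fy=f,interpolation=2)[:,:,::-1])
vw("side",[.49,.05,.15],25,11,"pics/s4.png")
E
```

```text
t: 13.37
tcp_pos: [0.4914, 0.0508, 0.2194]
ee_rot: [-0.0, 0.995, -0.101, 0.0]
force: [0.4, -1.2, -2.6]
gripper_width: 0.0107
grasp_force: 60.0
t: 13.78
tcp_pos: [0.4914, 0.0509, 0.2194]
ee_rot: [-0.0, 0.995, -0.101, 0.0]
force: [0.2, -0.2, -1.9]
gripper_width: 0.0109
grasp_force: 60.1
t 13.78 tcp [0.4914 0.0509 0.2194] yaw -0.2019 toolz [ 0.0004  0.     -1.    ] F [ 0.1685 -0.1858 -1.8773] w 0.0109 gf 60.1
shift [-0.0133  0.012  -0.0201] turn -0.0018037351868572845
```

View pics/s4.png

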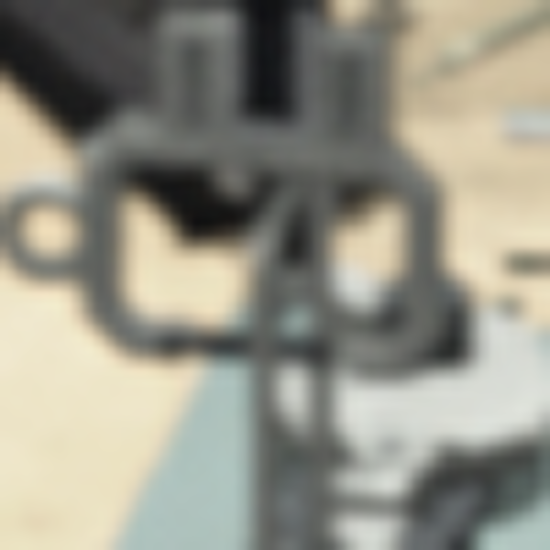

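The gate lies level from (165,345) to (330,345), so it is shut, and the bar is at the top of the opening. I release the hook now.

```bash
H="python3 -m handwheel"
$H '[[[0,0,0],[0,0,0],0],[[0,0,0],[0,0,0],0],[[0,0,-0.2],[0,0,0],0],[[0,0,-0.5],[0,0,0],0],[[0,0,-0.7],[0,0,0],0]]'
$H '[[[0,0,-0.6],[0,0,0],0],[[0,0,-0.6],[0,0,0],0],[[0,0,-0.2],[0,0,0],0],[[0,0,0],[0,0,0],0],[[0,0,0],[0,0,0],0]]'
for i in 1 2 3 4; do $H '[[[0,0,0],[0,0,0],0],[[0,0,0],[0,0,0],0],[[0,0,0],[0,0,0],0],[[0,0,0],[0,0,0],0],[[0,0,0],[0,0,0],0]]'|head -1; done
python3 - <<'E'
from h import *
to([.4906,.0504,.2204],-.201)
p,d=vision.camera("side"); u,v=proj("side",[.49,.05,.15])[0].astype(int); cv2.imwrite("pics/s5.png",cv2.resize(p[v-45:v+45,u-45:u+45],None,fx=6,fy=6,interpolation=2)[:,:,::-1])
E
```

```text
t: 14.25
tcp_pos: [0.4889, 0.0508, 0.2877]
ee_rot: [0.0, 0.995, -0.101, -0.004]
force: [1.1, -0.4, -0.4]
gripper_width: 0.0428
grasp_force: 0.0
t: 14.67
tcp_pos: [0.4912, 0.0508, 0.3596]
ee_rot: [-0.0, 0.995, -0.101, 0.0]
force: [-0.7, 0.6, -1.0]
gripper_width: 0.0424
grasp_force: 0.0
t: 15.08
t: 15.5
t: 15.92
t: 16.33
t 16.33 tcp [0.4912 0.0509 0.3593] yaw -0.202 toolz [ 0.  0. -1.] F [-0.6321 -0.0961  0.6565] w 0.0427 gf 0.0
shift [-0.0101  0.0117  2.7778] turn -0.0019265918484195734
```

View pics/s5.png

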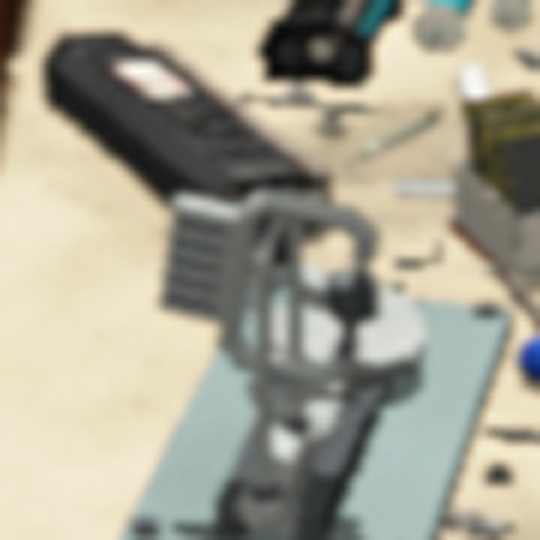

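The crop shows the hook hanging from the bar, nose up at (340,215) and plate to the left at (205,260). The bar is inside the closed opening, and the gripper is well clear.

```bash
H="python3 -m handwheel"
for i in 1 2 3; do $H '[[[0,0,0],[0,0,0],0],[[0,0,0],[0,0,0],0],[[0,0,0],[0,0,0],0],[[0,0,0],[0,0,0],0],[[0,0,0],[0,0,0],0]]'|head -1; done
python3 - <<'E'
from h import *
o=np.array([.5135,.1452]);a=-.201;ex=np.array([np.cos(a),np.sin(a)]);ey=np.array([-ex[1],ex[0]])
p,d=vision.camera("side"); m=vision.camera_model("side");R=cv2.Rodrigues(m["rvec"])[0]
v,u=np.mgrid[:480,:640]; X=np.stack([u,v,np.ones_like(u)],-1)@np.linalg.inv(m["intrinsics"]).T*d[...,None]
P=((X-m["tvec"])@R)[d>0]; L=np.c_[(P[:,:2]-o)@ex,(P[:,:2]-o)@ey,P[:,2]]
for s in((abs(L[:,0])<.08)&(abs(L[:,1]-.075)<.07)&(L[:,2]>.09)&(L[:,2]<.112),(abs(L[:,0])<.1)&(abs(L[:,1]+.0975)<.05)&(L[:,2]>.09)&(L[:,2]<.23)): print(s.sum(),np.median(L[s],0),L[s].min(0),L[s].max(0))
from bench import workorder
print(workorder.hand_in())
E
```

```text
t: 16.8
t: 17.22
t: 17.63
15 [-0.0438  0.0965  0.1039] [-0.0516  0.0868  0.1008] [-0.0361  0.1135  0.109 ]
695 [-0.     -0.1014  0.1422] [-0.0479 -0.1398  0.0901] [ 0.0612 -0.055   0.1992]
the job is handed in; nothing more can be done
None
```

I handed the job in at about 17.7 s. The crank measured in the dwell (about 2.65 rad) with the drawbar 18–19 mm out. In the last picture the released hook hangs on the ring's bar with the bar inside its opening, swung nose-up with its plate to one side. I saw the gate shut just before release but could not check it closely afterwards, and the hand-in gave no verdict.

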